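Sort the die tins by weight

ROBOT

A 6-joint arm with a two-finger parallel gripper is mounted at the origin on the work surface. World frame = base frame: x ahead of the robot, y to its left, z up, the work surface at z = 0. Lengths are in m, angles in rad, forces in N, time in s.
With the tool pointing down it reaches from about 0.3 to 0.85 m from the base axis. Payload 5.4 kg.
Tool frame: the origin (TCP) lies at the very end of the fingers, on their centre line; the grasp point (between the pads) lies bot.pinch_z behind it (bot.pinch_z is the distance from the TCP to the grasp point, in m); z points along the fingers, y is the line along which they close (so a half turn about z gives the same grasp; the last joint's range is limited). The gripper opens to 85 mm and grips with 20 to 120 N. Pads are 22 mm wide; open, the fingers measure 114 mm over their backs; the gripper's body (76 mm by 85 mm) begins 54 mm behind the grasp point. The pads swing forward as they close: fully open they stand 13 mm farther back than shut.
Start: joints at [-0.21, 0.158, 1.597, -0, 1.386, -0.21], TCP at [0.575, -0, 0.231] pointing down, gripper open.
Joint ranges: [-2.91, 2.91], [-0.94, 2.29], [0.18, 2.7], [-1.29, 4.43], [0.17, 2.64], [-3, 3]. Speed limits (rad/s): [2.57, 2.57, 3.14, 3.14, 3.14, 3.14].

INTERFACE

Orientations are given as [roll, pitch, yaw] about the fixed x, y, z axes, in that order (R = Rz(yaw) Ry(pitch) Rx(roll)).
In Python, from bench import readout, grab_frame, camera_model, order, bot gives the robot as it stands.
- The arm moves only by the shell command python3 -m inch 'ROWS'. ROWS is JSON, one flat list of numbers, 5 for each row, row after row: the finger opening in m, from 0 to 0.0854, then the shift along the world's x, y, z in m, then the turn about the world's z in degrees. In form: [hand, tx, ty, tz, turn, hand, tx, ty, tz, turn, ...]. A call has exactly 8 rows; each row shifts and turns the commanded pose from where the row before left it; what a row does not reach is not made up. A row lasts 1/8 s, in which the tool goes at most 62.5 mm and 10.7 degrees, less where a joint would pass 70% of its speed; a pose out of reach is approached as far as the arm can. A call with a gripper value outside its range is refused whole. The fingers move at their own pace and stop on an object; the grip force is fixed at half the most. Time passes only in rows, so rows that do not move let the fingers close, or fill a call up. It gives the time, the measured TCP pose, the force, the opening and the grip force at its end, in the units of the state.
- readout.get_obs(): the state, without advancing time (a new reading comes with each control period).
- grab_frame(name): name is "scene" or "side" or "wrist"; returns (picture, depth): 400x640x3 uint8, red, green, blue; 400x640 float32, m along the optical axis (not along the pixel's ray), 0 where there is no reading.
- camera_model(name): a dict with "K" (3x3 intrinsics, pixels), "R" (3x3) and "t" (3): a world point X has camera coordinates R X + t. Camera axes: x right, y down, z forward; pixel columns grow to the right and rows downward; lengths in m; the calibration is good to about 2 mm. A picture is of the moment at which its call begins: read the wrist's pose just before it. camera_model takes no time and is no camera call; for the wrist camera it gives the pose at the moment of the call.
- order.sign_off(): hands the job in; it is judged then, once.
The state is a dict: "time": time; "qpos": joint angles; "dq": joint speeds; "joint_efforts": joint torques, N m; "tool_pos": TCP position; "eef_rot": TCP orientation; "contact_force": force on the tool from outside, world axes, zero at the start; "torque": the same for the moment, N m; "finger_gap": finger opening in m; "grasp_force": force on a finger pad.
Only numpy, scipy, OpenCV 4.12 (cv2) and the standard library are available. Lean on these libraries where they do the work, as an engineer would, in place of code of your own. Each camera call takes 0.05 s, during which the arm holds its last target. There are 200 camera calls.

TASK

Of the three identical closed steel tins, one holds a solid badge die, one a hollow cutter ring and one is empty: lift them to tell them apart by weight. Seat the tin with the solid die gently and fully home in the nest of the square block and the tin with the hollow ring in the nest of the long block that carries a sample ring; the empty tin must end up standing upright where it stood at the start. Let go of everything, and do not tip the tins or disturb the jars, cup, bottle, lid and brush.

Things in the scene. Friction and masses are not known exactly. Their poses are not given: they have to be found in the camera images.
- tin_a: closed plain steel tin, 54 x 54 mm, 70 mm tall, sides square to its x and y; upright, origin at the centre of its underside. All three look alike; which holds what is drawn anew each time. Total mass: with solid die 0.49 to 0.57 kg, with hollow ring 0.25 to 0.29 kg, empty 0.11 kg. The content lies loose inside, with 2 mm of play.
- tin_b: closed plain steel tin, 54 x 54 mm, 70 mm tall, sides square to its x and y; upright, origin at the centre of its underside. All three look alike; which holds what is drawn anew each time. Total mass: with solid die 0.49 to 0.57 kg, with hollow ring 0.25 to 0.29 kg, empty 0.11 kg. The content lies loose inside, with 2 mm of play.
- tin_c: closed plain steel tin, 54 x 54 mm, 70 mm tall, sides square to its x and y; upright, origin at the centre of its underside. All three look alike; which holds what is drawn anew each time. Total mass: with solid die 0.49 to 0.57 kg, with hollow ring 0.25 to 0.29 kg, empty 0.11 kg. The content lies loose inside, with 2 mm of play.
- die_block: plain square firm grey rubber block, 92 x 92 mm, home of the tin with the solid die; 28 mm high, fixed. Nest open at the top, 58 x 58 mm (2 mm play each side), 20 mm deep, sharp-edged, flat floor, square to the block's x and y. Origin at the underside below the nest's centre.
- ring_block: long firm grey rubber block, home of the tin with the hollow ring, 92 mm wide, from -46 to +102 mm along its x, with a fixed sample ring (36 mm, 12 mm high) at x +74 mm; 28 mm high, fixed. Nest open at the top, 58 x 58 mm (2 mm play each side), 20 mm deep, sharp-edged, flat floor, square to the block's x and y. Origin at the underside below the nest's centre.
- die_block_nest (a point): centre of the floor of the nest in die_block, 8 mm above the table; a seated tin's underside rests here; axes as the block's
- ring_block_nest (a point): centre of the floor of the nest in ring_block, 8 mm above the table; a seated tin's underside rests here; axes as the block's
- jar_mid: bystander, not to be disturbed: small closed glass jar with a black cap, 42 mm diameter, about 55 mm tall; origin at the centre of its underside
- cup_left: bystander, not to be disturbed: open white plastic cup, 66 mm rim, 75 mm tall; origin at the centre of its underside
- jar_right: bystander, not to be disturbed: closed glass jar with a paper label, 54 mm diameter, about 65 mm tall; origin at the centre of its underside
- lid_near: bystander, not to be disturbed: black jar lid lying flat, 48 mm diameter, 12 mm thick; origin at the centre of its underside
- brush: bystander, not to be disturbed: paint brush lying flat near the far edge; origin at the middle of its length
- bottle_back: bystander, not to be disturbed: white plastic bottle, 52 mm diameter, 130 mm tall; origin at the centre of its underside

How it is judged:
At the end, for the whole second after the job is handed in: Die tin in the square block's nest, ring tin in the long block's: centred within 6 mm, underside within 3 mm of the nest floor, upright within 3.4 degrees, all its weight on the block; empty tin upright within 40 mm of its start; all released, at rest (((horizontal distance between tin_a and die_block_nest below 0.006 m and z of tin_a in the frame of die_block_nest below 0.003 m and angle between tin_a's own z axis and vertical below 0.06 rad and contact force between tin_a and die_block between 3.8 and 8 N) or (horizontal distance between tin_a and ring_block_nest below 0.006 m and z of tin_a in the frame of ring_block_nest below 0.003 m and angle between tin_a's own z axis and vertical below 0.06 rad and contact force between tin_a and ring_block between 1.8 and 3.8 N) or (distance of tin_a from where it was at the start of the episode below 0.04 m and angle between tin_a's own z axis and vertical below 0.06 rad and contact force between tin_a and anything else between 0.4 and 1.8 N)) and linear speed of each of tin_a, tin_b, tin_c below 0.02 m/s and ((horizontal distance between tin_b and die_block_nest below 0.006 m and z of tin_b in the frame of die_block_nest below 0.003 m and angle between tin_b's own z axis and vertical below 0.06 rad and contact force between tin_b and die_block between 3.8 and 8 N) or (horizontal distance between tin_b and ring_block_nest below 0.006 m and z of tin_b in the frame of ring_block_nest below 0.003 m and angle between tin_b's own z axis and vertical below 0.06 rad and contact force between tin_b and ring_block between 1.8 and 3.8 N) or (distance of tin_b from where it was at the start of the episode below 0.04 m and angle between tin_b's own z axis and vertical below 0.06 rad and contact force between tin_b and anything else between 0.4 and 1.8 N)) and ((horizontal distance between tin_c and die_block_nest below 0.006 m and z of tin_c in the frame of die_block_nest below 0.003 m and angle between tin_c's own z axis and vertical below 0.06 rad and contact force between tin_c and die_block between 3.8 and 8 N) or (horizontal distance between tin_c and ring_block_nest below 0.006 m and z of tin_c in the frame of ring_block_nest below 0.003 m and angle between tin_c's own z axis and vertical below 0.06 rad and contact force between tin_c and ring_block between 1.8 and 3.8 N) or (distance of tin_c from where it was at the start of the episode below 0.04 m and angle between tin_c's own z axis and vertical below 0.06 rad and contact force between tin_c and anything else between 0.4 and 1.8 N))); the robot touches nothing.
It fails at once if a tin is pressed on a block with more than 45 N (contact force between any of tin_a, tin_b, tin_c and die_block above 45 N or contact force between any of tin_a, tin_b, tin_c and ring_block above 45 N).
It fails at once if a tin is dropped into a nest (over 0.2 m/s within 30 mm above its floor) ((horizontal distance between tin_a and die_block_nest below 0.015 m and z of tin_a in the frame of die_block_nest below 0.03 m and linear speed of tin_a above 0.2 m/s) or (horizontal distance between tin_a and ring_block_nest below 0.015 m and z of tin_a in the frame of ring_block_nest below 0.03 m and linear speed of tin_a above 0.2 m/s) or (horizontal distance between tin_b and die_block_nest below 0.015 m and z of tin_b in the frame of die_block_nest below 0.03 m and linear speed of tin_b above 0.2 m/s) or (horizontal distance between tin_b and ring_block_nest below 0.015 m and z of tin_b in the frame of ring_block_nest below 0.03 m and linear speed of tin_b above 0.2 m/s) or (horizontal distance between tin_c and die_block_nest below 0.015 m and z of tin_c in the frame of die_block_nest below 0.03 m and linear speed of tin_c above 0.2 m/s) or (horizontal distance between tin_c and ring_block_nest below 0.015 m and z of tin_c in the frame of ring_block_nest below 0.03 m and linear speed of tin_c above 0.2 m/s)).
It fails at once if a tin is tipped over (more than 35 degrees) (angle between any of tin_a, tin_b, tin_c's own z axis and vertical above 0.6 rad).
It fails at once if a bystander is shifted by more than 25 mm (distance of any of jar_mid, cup_left, jar_right, lid_near, brush, bottle_back from where it was at the start of the episode above 0.025 m).
It also fails if it takes over 72 s, if anything falls off the work surface, if the arm or the gripper's body presses on something with over 40 N, if the wrist force passes 120 N, or if a joint passes its speed limit or range.

## Working session

There is one attempt and no reset: what is moved stays moved. The work goes in short steps, Python scripts to look and compute and a shell command to move; the robot and the scene stay as the last step left them, time stands still between calls to the robot, and variables do not carry over. Pictures are saved under pics/ and viewed, at most 10 in all, crops included, and the job is handed in when it is done.

```bash
ls; mkdir -p pics
python3 - <<'E'
from bench import readout, grab_frame, camera_model, bot
import cv2,numpy as np
o=readout.get_obs();print(o,bot.pinch_z)
for n in("scene","side"):
    p,d=grab_frame(n);m=camera_model(n);cv2.imwrite(f"pics/{n}0.png",p[:,:,::-1]);np.savez(f"{n}0.npz",p=p,d=d,**m);print(n,m["K"],m["R"],m["t"],(d>0).mean())
E
```

```text
pics
{'time': 0.0, 'qpos': array([-2.10104020e-01,  1.59096366e-01,  1.59825252e+00,  4.92300437e-06,
        1.38619330e+00, -2.10067812e-01]), 'dq': array([ 7.98793086e-04,  9.26288877e-04,  1.81814102e-04,  1.47871222e-03,
       -3.08918240e-05, -4.86825419e-04]), 'joint_efforts': array([ 1.96016467e-04, -3.96006632e+01, -3.31426942e+01, -2.07608541e-04,
        8.36965773e-03, -3.09808388e-05]), 'tool_pos': array([5.74391114e-01, 1.07901775e-04, 2.30280159e-01]), 'eef_rot': array([-3.13968698e+00, -4.11260083e-04,  1.57075882e+00]), 'contact_force': array([-0.28706325,  0.41654106,  0.43722397]), 'torque': array([-0.0560511 , -0.0343109 ,  0.00307609]), 'grasp_force': 0.0, 'finger_gap': 0.08567885972866757} 0.0187
scene [[417.33734794   0.         323.11786541]
 [  0.         417.33734794 201.82035078]
 [  0.           0.           1.        ]] [[ 0.39654193  0.91778538 -0.02060326]
 [ 0.50901375 -0.23849302 -0.82705869]
 [-0.76397611  0.31747611 -0.56173786]] [-0.24401877 -0.27266847  1.41950581] 0.995875
side [[449.33058765   0.         319.29712423]
 [  0.         449.33058765 194.85437502]
 [  0.           0.           1.        ]] [[ 0.82442956 -0.56575671 -0.01533755]
 [-0.37023871 -0.51862462 -0.77068268]
 [ 0.42806447  0.64105214 -0.63703451]] [-0.49940393  0.23230045  0.78782385] 0.9957578125
```

View pics/scene0.png

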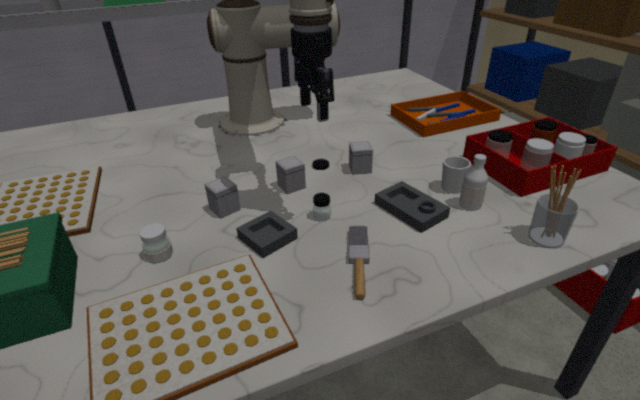

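View pics/side0.png

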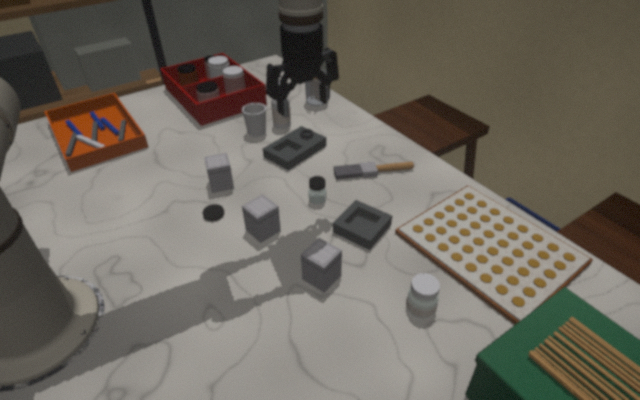

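The scene view shows tins at (222,198), (291,174) and (361,158), the square block at (267,233), the long block at (411,206), jar_mid at (321,207), the lid at (320,164), the cup at (455,175) and the bottle at (474,183). The side view agrees. Next I'll measure the tops from depth.

```bash
cat > h.py <<'E'
import numpy as np,cv2
def cloud(f):
    K,R,t,d=f["K"],f["R"],f["t"],f["d"]
    v,u=np.mgrid[:400,:640]
    c=np.stack([(u-K[0,2])/K[0,0]*d,(v-K[1,2])/K[1,1]*d,d],-1)
    return (c-t)@R
def blobs(P,d,z0,z1,amin=60,rng=(.25,.95,-.5,.5)):
    m=((P[...,2]>z0)&(P[...,2]<z1)&(d>0)&(P[...,0]>rng[0])&(P[...,0]<rng[1])&(P[...,1]>rng[2])&(P[...,1]<rng[3])).astype(np.uint8)
    n,l,s,c=cv2.connectedComponentsWithStats(m,connectivity=4)
    for i in range(1,n):
        if s[i,4]<amin: continue
        X=P[l==i]; r=cv2.minAreaRect((X[:,:2]*1000).astype(np.float32))
        print("px",c[i].round(),"n",s[i,4],"z",np.median(X[:,2]).round(4),"rect c",np.round(r[0],1),"size",np.round(r[1],1),"ang",round(r[2],1),"med",(np.median(X[:,:2],0)*1000).round(1))
E
python3 - <<'E'
from h import *
for n in("scene","side"):
    f=np.load(n+"0.npz");P=cloud(f)
    for nm,z0,z1 in(("tin",.064,.077),("block",.022,.034)):
        print(n,nm);blobs(P,f["d"],z0,z1)
E
```

```text
scene tin
px [500. 155.] n 253 z 0.0681 rect c [621.4 484.9] size [ 29.8 223. ] ang 89.9 med [641.2 473.4]
px [361. 146.] n 241 z 0.0695 rect c [442.4 184.5] size [54.9 59.4] ang 74.2 med [449.  182.4]
px [290. 163.] n 289 z 0.0697 rect c [447.9 -16.1] size [58.5 55. ] ang 8.8 med [452.9 -18.1]
px [457. 164.] n 254 z 0.0705 rect c [629.4 346.9] size [63.8 67.4] ang 42.5 med [629.4 346.8]
px [220. 185.] n 356 z 0.0698 rect c [ 477.8 -195.2] size [56.5 55.1] ang 17.1 med [ 482.3 -195.7]
px [474. 183.] n 119 z 0.0709 rect c [716.6 327. ] size [51.3 23. ] ang 37.9 med [723.1 320.7]
px [548. 204.] n 79 z 0.0725 rect c [855.  398.6] size [22.8 45.3] ang 67.3 med [839.8 404.6]
px [568. 207.] n 80 z 0.0712 rect c [873.5 429.7] size [25.  27.3] ang 46.7 med [874.6 434.5]
px [553. 218.] n 224 z 0.0706 rect c [883.8 384.3] size [74.2 38. ] ang 35.7 med [892.5 372.1]
px [152. 230.] n 210 z 0.065 rect c [ 584.9 -353.5] size [45.1 47.9] ang 26.3 med [ 585.1 -353.4]
scene block
px [422. 125.] n 109 z 0.028 rect c [313.9 456.5] size [107.9  44.6] ang 26.1 med [339.7 454.9]
px [509. 176.] n 216 z 0.0
[... 1981 characters left out ...]
.8] ang 14.1 med [665.9 189.6]
px [127. 144.] n 161 z 0.028 rect c [300.1 450.9] size [11.4 99.1] ang 89.6 med [298.  450.8]
px [221. 182.] n 96 z 0.028 rect c [433.8 157.1] size [ 7.2 52.5] ang 75.6 med [433.1 157.2]
px [317. 193.] n 98 z 0.0283 rect c [594.9  -7.6] size [26.2 41.4] ang 56.5 med [590.5 -13.3]
px [363. 220.] n 994 z 0.0285 rect c [ 623.2 -136.6] size [94.8 93.8] ang 19.8 med [ 618.3 -141.2]
px [262. 227.] n 144 z 0.028 rect c [434.3 -32.7] size [38.7 75.3] ang 52.2 med [432.2 -42.9]
px [322. 275.] n 162 z 0.028 rect c [ 467.  -214.8] size [40.5 74.4] ang 62.5 med [ 456.6 -217.8]
px [421. 306.] n 155 z 0.028 rect c [ 569.2 -363.8] size [25.2 54.3] ang 31.0 med [ 562.1 -371.5]
```

```bash
python3 -m inch '[0.0854,-0.032,-0.0043,-0.02,2, 0.0854,-0.032,-0.0043,-0.02,2, 0.0854,-0.032,-0.0043,-0.02,2, 0.0854,-0.031,-0.0044,-0.02,2.6, 0.0854,0,0,-0.035,0, 0.0854,0,0,-0.035,0, 0.0854,0,0,-0.028,0, 0.0854,0,0,-0.018,0]'
python3 -m inch '[0.04,0,0,0,0, 0.04,0,0,0,0, 0.04,0,0,0,0, 0.04,0,0,0,0, 0.04,0,0,0,0, 0.04,0,0,0,0, 0.04,0,0,0,0, 0.04,0,0,0,0]'
```

```text
time: 1.1
tool_pos: [0.4467, -0.0169, 0.0335]
eef_rot: [-3.139, -0.001, 1.721]
contact_force: [1.2, 0.2, -0.3]
finger_gap: 0.0856
grasp_force: 0.0
time: 2.1
tool_pos: [0.4486, -0.0175, 0.036]
eef_rot: [3.141, 0.001, 1.721]
contact_force: [-0.4, -0.2, 6.7]
finger_gap: 0.0531
grasp_force: 64.5
```

```bash
python3 -m inch '[0.04,0,0,0.005,0, 0.04,0,0,0.01,0, 0.04,0,0,0.01,0, 0.04,0,0,0.005,0, 0.04,0,0,0,0, 0.04,0,0,0,0, 0.04,0,0,0,0, 0.04,0,0,0,0]'
python3 - <<'E'
from bench import readout, grab_frame, camera_model
import cv2,numpy as np
from h import *
for n in("scene","side"):
    p,d=grab_frame(n);f=dict(d=d,**camera_model(n));P=cloud(f);blobs(P,d,.094,.107,60,(.35,.55,-.1,.08))
    o=readout.get_obs();print(o["contact_force"],o["tool_pos"],o["eef_rot"])
E
```

```text
time: 3.1
tool_pos: [0.4478, -0.0173, 0.0651]
eef_rot: [-3.141, -0.0, 1.721]
contact_force: [-0.1, -0.7, -1.3]
finger_gap: 0.053
grasp_force: 63.8
px [287. 153.] n 223 z 0.099 rect c [455.4 -21.6] size [77.  47.2] ang 19.1 med [453.9 -24.1]
[-0.26656821 -0.35086358 -1.65673711] [ 0.44783743 -0.01727126  0.06510248] [-3.14118457e+00 -2.16268715e-04  1.72086799e+00]
px [261. 196.] n 522 z 0.1005 rect c [449.7 -24.8] size [77.2 55.1] ang 29.7 med [450.9 -26.8]
[-0.48754832  0.22486756 -0.4995576 ] [ 0.44788731 -0.01729092  0.06515058] [-3.14129863e+00 -1.08380327e-04  1.72091887e+00]
```

```bash
python3 -m inch '[0.04,0,0,-0.01,0, 0.04,0,0,-0.01,0, 0.04,0,0,-0.006,0, 0.04,0,0,-0.003,0, 0.0854,0,0,0,0, 0.0854,0,0,0,0, 0.0854,0,0,0,0, 0.0854,0,0,0,0]'
python3 -m inch '[0.0854,0,0,0,0, 0.0854,0,0,0.04,0, 0.0854,0,0,0.05,0, 0.0854,0.006,-0.036,0.025,2, 0.0854,0.006,-0.036,0,2, 0.0854,0.006,-0.036,0,2, 0.0854,0.006,-0.036,0,2.6, 0.0854,0.005,-0.035,0,0]'
python3 - <<'E'
from bench import readout, grab_frame, camera_model
from h import *
for n in("scene","side"):
    p,d=grab_frame(n);f=dict(d=d,**camera_model(n));P=cloud(f);blobs(P,d,.064,.077,60,(.35,.55,-.3,.08))
o=readout.get_obs();print(o["contact_force"],o["tool_pos"],o["eef_rot"],o["finger_gap"])
E
```

```text
time: 4.2
tool_pos: [0.4481, -0.0174, 0.0364]
eef_rot: [3.141, 0.0, 1.721]
contact_force: [0.0, 0.3, 0.2]
finger_gap: 0.0855
grasp_force: 0.0
time: 5.2
tool_pos: [0.477, -0.1975, 0.1513]
eef_rot: [3.142, -0.0, 1.871]
contact_force: [-0.1, -0.1, 1.0]
finger_gap: 0.0855
grasp_force: 0.0
px [290. 163.] n 285 z 0.0698 rect c [448.5 -15.4] size [58.6 55.1] ang 8.2 med [454.2 -16.7]
px [220. 185.] n 354 z 0.0699 rect c [ 478.2 -195.6] size [58.2 56. ] ang 18.9 med [ 481.8 -195.3]
px [260. 207.] n 541 z 0.0713 rect c [447.2 -17.9] size [55.4 56.9] ang 8.4 med [445.3 -22.1]
px [321. 253.] n 754 z 0.0711 rect c [ 475.9 -196.9] size [57.3 56.4] ang 18.1 med [ 473.8 -200.3]
[-0.35456421  1.26211208  0.45035066] [ 0.47730594 -0.19935626  0.15155613] [3.14131646e+00 1.68180800e-03 1.86789395e+00] 0.085474008404216
```

```bash
python3 -m inch '[0.0854,0,0,0,0, 0.0854,0,0,-0.03,0, 0.0854,0,0,-0.03,0, 0.0854,0,0,-0.03,0, 0.0854,0,0,-0.02,0, 0.0854,0,0,-0.007,0, 0.0854,0,0,0,0, 0.0854,0,0,0,0]'
python3 -m inch '[0.04,0,0,0,0, 0.04,0,0,0,0, 0.04,0,0,0,0, 0.04,0,0,0,0, 0.04,0,0,0,0, 0.04,0,0,0,0, 0.04,0,0,0,0, 0.04,0,0,0,0]'
python3 -m inch '[0.04,0,0,0.005,0, 0.04,0,0,0.01,0, 0.04,0,0,0.01,0, 0.04,0,0,0.01,0, 0.04,0,0,0.01,0, 0.04,0,0,0.005,0, 0.04,0,0,0,0, 0.04,0,0,0,0]'
python3 - <<'E'
from bench import readout, grab_frame, camera_model
import numpy as np
F=[]
for i in range(6):
    p,d=grab_frame("wrist");o=readout.get_obs();F.append(o["contact_force"])
print(np.mean(F,0),np.std(F,0),o["tool_pos"],o["eef_rot"],o["finger_gap"])
E
```

```text
time: 6.3
tool_pos: [0.4778, -0.1965, 0.0354]
eef_rot: [3.14, 0.002, 1.871]
contact_force: [0.1, 0.3, -0.3]
finger_gap: 0.0852
grasp_force: 0.0
time: 7.3
tool_pos: [0.4772, -0.1968, 0.0351]
eef_rot: [3.141, 0.001, 1.871]
contact_force: [-1.6, -0.3, 4.8]
finger_gap: 0.0532
grasp_force: 64.9
time: 8.3
tool_pos: [0.4767, -0.1961, 0.0839]
eef_rot: [-3.141, -0.001, 1.871]
contact_force: [0.6, -0.1, -6.0]
finger_gap: 0.0534
grasp_force: 64.0
[-0.07376084 -0.37743842 -5.29399634] [0.51247099 0.40238356 0.46785585] [ 0.47685764 -0.19623417  0.08407128] [-3.14133289e+00 -3.51269714e-04  1.87098046e+00] 0.05325057357229521
```

```bash
python3 -m inch '[0.04,0.008,0.003,0.01,0, 0.04,0.019,0.008,0.01,0, 0.04,0.025,0.01,0,0.5, 0.04,0.027,0.012,0,1, 0.04,0.027,0.012,0,1, 0.04,0.023,0.009,0,0, 0.04,0.013,0.005,0,0, 0.04,0.005,0.002,0,0]'
python3 - <<'E'
from bench import readout, grab_frame, camera_model
from h import *
for n in("scene","side","wrist"):
    p,d=grab_frame(n);f=dict(d=d,**camera_model(n));P=cloud(f);print(n);cv2.imwrite(f"pics/{n}1.png",p[:,:,::-1])
    if n!="wrist":
        blobs(P,d,.022,.034,60,(.55,.8,-.22,.27));blobs(P,d,.129,.145,60,(.55,.7,-.22,-.05))
o=readout.get_obs();print(o["contact_force"],o["tool_pos"],o["eef_rot"],o["finger_gap"])
E
```

```text
time: 9.6
tool_pos: [0.6246, -0.135, 0.1045]
eef_rot: [-3.142, 0.0, 1.915]
contact_force: [-0.6, 0.6, -5.0]
finger_gap: 0.053
grasp_force: 64.5
scene
px [413. 203.] n 1194 z 0.0274 rect c [665.2 200.2] size [151.1  97. ] ang 14.0 med [679.6 194.8]
px [322. 210.] n 96 z 0.0272 rect c [610.6  -1. ] size [38.8 25.7] ang 68.5 med [615.7  -3.7]
px [267. 232.] n 770 z 0.0274 rect c [ 625.2 -133.4] size [94.4 94.4] ang 19.8 med [ 642.4 -146.2]
px [258. 186.] n 441 z 0.1389 rect c [ 633.1 -137.2] size [76.7 49.7] ang 30.4 med [ 634.1 -142.5]
side
px [294. 144.] n 912 z 0.0288 rect c [663.2 197.6] size [152.5  96.6] ang 14.3 med [665.4 189.8]
px [317. 193.] n 97 z 0.0283 rect c [595.6  -6.5] size [25.8 41.4] ang 56.8 med [590.5 -13. ]
px [363. 224.] n 814 z 0.0286 rect c [ 623.3 -136.8] size [95.4 92.8] ang 20.3 med [ 604.8 -153.3]
px [370. 181.] n 420 z 0.1399 rect c [ 622.8 -146.8] size [74.4 36.2] ang 18.6 med [ 625.6 -152. ]
wrist
[ 0.28839697  0.99793295 -4.04068828] [ 0.62356023 -0.13547681  0.10419268] [-3.14086092e+00 -2.45217645e-04  1.91455717e+00] 0.05334126837843665
```

View pics/wrist1.png

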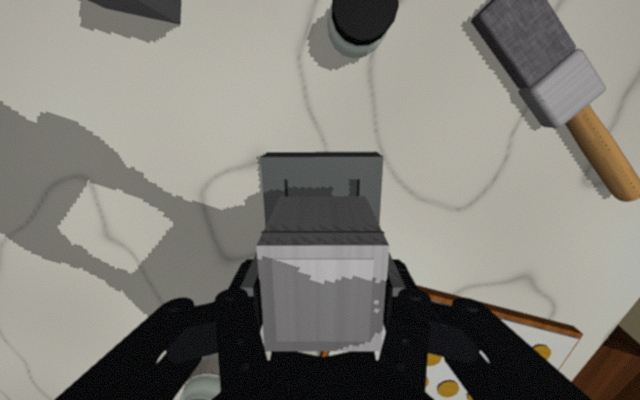

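The wrist view shows the held tin square above the block. The block edges at u≈261/383 are centred on the tin at about u 322, and both are parallel, so I'll lower it.

```bash
python3 -m inch '[0.04,0.0003,0.0002,-0.005,0, 0.04,0.0002,0,-0.01,0, 0.04,0,0,-0.01,0, 0.04,0,0,-0.008,0, 0.04,0,0,-0.003,0, 0.04,0,0,0,0, 0.04,0,0,0,0, 0.04,0,0,0,0]'
python3 -m inch '[0.04,0,0,-0.001,0, 0.04,0,0,-0.001,0, 0.04,0,0,-0.001,0, 0.04,0,0,-0.001,0, 0.04,0,0,-0.001,0, 0.04,0,0,-0.001,0, 0.04,0,0,-0.001,0, 0.04,0,0,-0.001,0]'
```

```text
time: 10.75
tool_pos: [0.6248, -0.1353, 0.0688]
eef_rot: [3.141, 0.001, 1.915]
contact_force: [0.5, 0.1, -4.8]
finger_gap: 0.0534
grasp_force: 64.5
time: 11.75
tool_pos: [0.6245, -0.1351, 0.0602]
eef_rot: [-3.142, -0.0, 1.915]
contact_force: [0.2, 0.4, -5.2]
finger_gap: 0.0535
grasp_force: 64.5
```

```bash
python3 -m inch '[0.04,0,0,-0.001,0, 0.04,0,0,-0.0015,0, 0.04,0,0,-0.0015,0, 0.04,0,0,-0.002,0, 0.04,0,0,-0.002,0, 0.04,0,0,-0.002,0, 0.04,0,0,-0.002,0, 0.04,0,0,-0.001,0]'
python3 -m inch '[0.04,0,0,-0.001,0, 0.04,0,0,-0.001,0, 0.04,0,0,-0.001,0, 0.04,0,0,-0.0005,0, 0.04,0,0,-0.0005,0, 0.04,0,0,0,0, 0.04,0,0,0,0, 0.04,0,0,0,0]'
```

```text
time: 12.75
tool_pos: [0.6244, -0.1351, 0.0471]
eef_rot: [-3.141, -0.0, 1.915]
contact_force: [-0.1, -0.9, -5.3]
finger_gap: 0.0531
grasp_force: 64.5
time: 13.75
tool_pos: [0.6245, -0.1351, 0.0433]
eef_rot: [3.142, 0.0, 1.915]
contact_force: [-0.3, 0.4, -5.2]
finger_gap: 0.0531
grasp_force: 64.5
```

```bash
python3 -m inch '[0.04,0,0,-0.0003,0, 0.04,0,0,-0.0003,0, 0.04,0,0,-0.0002,0, 0.04,0,0,-0.0002,0, 0.04,0,0,0,0, 0.04,0,0,0,0, 0.04,0,0,0,0, 0.04,0,0,0,0]'
```

```text
time: 14.75
tool_pos: [0.6246, -0.1351, 0.0432]
eef_rot: [-3.142, 0.0, 1.915]
contact_force: [-5.2, 1.7, 5.5]
finger_gap: 0.0531
grasp_force: 65.4
```

```bash
python3 -m inch '[0.07,0,0,0,0, 0.07,0,0,0,0, 0.07,0,0,0,0, 0.07,0,0,0,0, 0.07,0,0,0.01,0, 0.07,0,0,0.03,0, 0.07,0,0,0.04,0, 0.07,0,0,0.03,0]'
python3 - <<'E'
from bench import readout, grab_frame, camera_model
from h import *
for n in("scene","side"):
    p,d=grab_frame(n);f=dict(d=d,**camera_model(n));P=cloud(f);print(n)
    blobs(P,d,.070,.085,60,(.55,.7,-.22,-.05))
    blobs(P,d,.064,.077,60,(.35,.55,-.3,.25))
    blobs(P,d,.005,.016,60,(.4,.55,-.0,.15))
o=readout.get_obs();print(o["contact_force"],o["tool_pos"],o["eef_rot"],o["finger_gap"])
E
```

```text
time: 15.75
tool_pos: [0.6252, -0.1354, 0.1551]
eef_rot: [3.14, 0.002, 1.915]
contact_force: [-0.2, -0.2, -0.6]
finger_gap: 0.07
grasp_force: 0.0
scene
px [265. 210.] n 506 z 0.0776 rect c [ 625.8 -133. ] size [57.  55.7] ang 19.3 med [ 631.3 -134.3]
px [361. 146.] n 235 z 0.0694 rect c [443.3 184.2] size [54.5 58.8] ang 74.3 med [448.2 182.3]
px [291. 163.] n 256 z 0.0698 rect c [448.6 -15.4] size [57.6 55.1] ang 8.0 med [456.8 -13.9]
side
px [364. 202.] n 573 z 0.079 rect c [ 624.5 -136. ] size [59.6 55.2] ang 21.1 med [ 620.6 -140.1]
px [217. 162.] n 371 z 0.0714 rect c [441.7 181.9] size [61.8 53.8] ang 72.8 med [440.6 175.3]
px [260. 207.] n 551 z 0.0713 rect c [446.8 -17.4] size [55.6 57.4] ang 8.5 med [445.3 -22.2]
[ 0.81036794 -0.46601418  0.26877782] [ 0.62738252 -0.13627523  0.15798253] [3.13456502 0.00644231 1.91468969] 0.06998993480256847
```

Die tin seated (top z≈0.078, centre on the nest). Next is the third tin.

```bash
python3 -m inch '[0.08,-0.012,0.02,0,3, 0.08,-0.025,0.045,0,7, 0.08,-0.03,0.05,0,8, 0.08,-0.03,0.053,0,9, 0.08,-0.03,0.053,0,9, 0.08,-0.025,0.045,0,8, 0.08,-0.02,0.035,0,7, 0.08,-0.0103,0.017,0,3.1]'
python3 - <<'E'
from bench import readout, grab_frame
grab_frame("side")
o=readout.get_obs();print(o["contact_force"],o["tool_pos"],o["eef_rot"],o["qpos"])
E
```

```text
time: 16.85
tool_pos: [0.4404, 0.1845, 0.1516]
eef_rot: [-3.141, -0.001, 2.863]
contact_force: [-0.4, -0.4, -0.5]
finger_gap: 0.08
grasp_force: 0.0
[-1.00337769  1.97232791  0.23639437] [0.439581  0.1855895 0.1514716] [ 3.14113180e+00 -2.46357464e-03  2.86498396e+00] [ 1.44544678e-01 -1.81053069e-02  1.94733443e+00  1.52344727e-03
  1.21442381e+00 -1.15017535e+00]
```

```bash
python3 -m inch '[0.08,0,0,0,0, 0.08,0,0,-0.03,0, 0.08,0,0,-0.03,0, 0.08,0,0,-0.03,0, 0.08,0,0,-0.02,0, 0.08,0,0,-0.006,0, 0.08,0,0,0,0, 0.08,0,0,0,0]'
python3 -m inch '[0.04,0,0,0,0, 0.04,0,0,0,0, 0.04,0,0,0,0, 0.04,0,0,0,0, 0.04,0,0,0,0, 0.04,0,0,0,0, 0.04,0,0,0,0, 0.04,0,0,0,0]'
python3 -m inch '[0.04,0,0,0.005,0, 0.04,0,0,0.01,0, 0.04,0,0,0.01,0, 0.04,0,0,0.015,0, 0.04,0,0,0.015,0, 0.04,0,0,0.01,0, 0.04,0,0,0.005,0, 0.04,0,0,0,0]'
python3 - <<'E'
from bench import readout, grab_frame, camera_model
import numpy as np
F=[]
for i in range(6):
    p,d=grab_frame("wrist");o=readout.get_obs();F.append(o["contact_force"])
print(np.mean(F,0),np.std(F,0),o["tool_pos"],o["eef_rot"],o["finger_gap"])
E
```

```text
time: 17.9
tool_pos: [0.4432, 0.1828, 0.0373]
eef_rot: [3.141, 0.002, 2.858]
contact_force: [0.7, -0.1, 0.1]
finger_gap: 0.0799
grasp_force: 0.0
time: 18.9
tool_pos: [0.4431, 0.1829, 0.0372]
eef_rot: [3.141, 0.002, 2.859]
contact_force: [-0.4, -1.4, 5.5]
finger_gap: 0.0534
grasp_force: 64.3
time: 19.9
tool_pos: [0.4423, 0.1829, 0.1065]
eef_rot: [3.141, 0.0, 2.859]
contact_force: [-0.2, -0.3, -2.6]
finger_gap: 0.0531
grasp_force: 63.6
[ 0.01658656 -0.30719481 -2.68018202] [0.33329305 0.28092159 0.28014962] [0.44184517 0.18283229 0.10584931] [-3.14121527e+00 -8.73595307e-04  2.85878576e+00] 0.052902682055060254
```

```bash
python3 -m inch '[0.04,0.010,0,0,2, 0.04,0.024,0.001,0,4, 0.04,0.032,0.002,0,5, 0.04,0.035,0.002,0,5, 0.04,0.035,0.002,0,5, 0.04,0.030,0.0014,0,5, 0.04,0.020,0.001,0,3, 0.04,0.009,0,0,1.4]'
python3 -m inch '[0.04,0,0,0,0, 0.04,0,0,-0.005,0, 0.04,0,0,-0.01,0, 0.04,0,0,-0.005,0, 0.04,0,0,0,0, 0.04,0,0,0,0, 0.04,0,0,0,0, 0.04,0,0,0,0]'
python3 - <<'E'
from bench import readout, grab_frame, camera_model
from h import *
p,d=grab_frame("wrist");cv2.imwrite("pics/wrist2.png",p[:,:,::-1])
for n in("scene","side"):
    p,d=grab_frame(n);f=dict(d=d,**camera_model(n));P=cloud(f);blobs(P,d,.022,.034,60,(.58,.75,.1,.26))
    cv2.imwrite(f"pics/{n}2.png",cv2.resize(p[100:250,220:460,::-1],None,fx=3,fy=3))
o=readout.get_obs();print(o["contact_force"],o["tool_pos"],o["eef_rot"])
E
```

```text
time: 21.2
tool_pos: [0.6378, 0.1921, 0.1056]
eef_rot: [3.142, -0.001, -2.893]
contact_force: [-0.1, -0.1, -1.6]
finger_gap: 0.0531
grasp_force: 63.6
time: 22.2
tool_pos: [0.6374, 0.1923, 0.0866]
eef_rot: [-3.141, 0.001, -2.894]
contact_force: [-0.4, 0.9, -3.0]
finger_gap: 0.0533
grasp_force: 63.6
px [414. 205.] n 1026 z 0.0274 rect c [665.7 200.4] size [150.5  95.9] ang 13.3 med [688.3 188. ]
px [296. 147.] n 674 z 0.0286 rect c [663.3 198.2] size [151.6  97.3] ang 14.3 med [656.7 174.6]
[ 0.10513054  0.91047588 -2.84477902] [0.63724315 0.19230907 0.08641237] [-3.14157188e+00  1.86236915e-04 -2.89372163e+00]
```

View pics/wrist2.png

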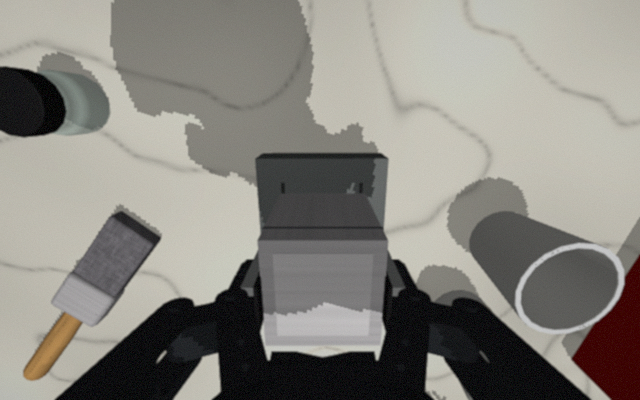

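View pics/scene2.png

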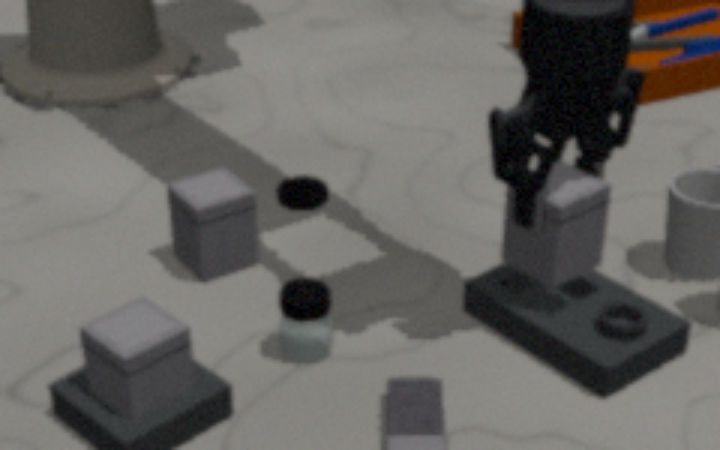

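The wrist view shows the long block's edges at u≈257/387, centred on the tin. The scene crop shows the sample ring at the far end, with the tin over the nest. Lowering now.

```bash
python3 -m inch '[0.04,0,0,-0.004,0, 0.04,0,0,-0.006,0, 0.04,0,0,-0.005,0, 0.04,0,0,-0.003,0, 0.04,0,0,-0.001,0, 0.04,0,0,0,0, 0.04,0,0,0,0, 0.04,0,0,0,0]'
python3 -m inch '[0.04,0,0,-0.001,0, 0.04,0,0,-0.001,0, 0.04,0,0,-0.001,0, 0.04,0,0,-0.001,0, 0.04,0,0,-0.001,0, 0.04,0,0,-0.001,0, 0.04,0,0,-0.001,0, 0.04,0,0,-0.001,0]'
```

```text
time: 23.35
tool_pos: [0.6373, 0.1923, 0.0675]
eef_rot: [-3.142, 0.0, -2.894]
contact_force: [0.6, -0.1, -2.9]
finger_gap: 0.0532
grasp_force: 63.6
time: 24.35
tool_pos: [0.6372, 0.1923, 0.0592]
eef_rot: [3.142, 0.0, -2.894]
contact_force: [-0.6, 0.6, -2.7]
finger_gap: 0.0532
grasp_force: 63.6
```

```bash
python3 -m inch '[0.04,0,0,-0.001,0, 0.04,0,0,-0.0015,0, 0.04,0,0,-0.002,0, 0.04,0,0,-0.002,0, 0.04,0,0,-0.002,0, 0.04,0,0,-0.0015,0, 0.04,0,0,-0.001,0, 0.04,0,0,-0.001,0]'
python3 -m inch '[0.04,0,0,-0.0005,0, 0.04,0,0,-0.0005,0, 0.04,0,0,-0.0005,0, 0.04,0,0,-0.0005,0, 0.04,0,0,0,0, 0.04,0,0,0,0, 0.04,0,0,0,0, 0.04,0,0,0,0]'
```

```text
time: 25.35
tool_pos: [0.6372, 0.1923, 0.0473]
eef_rot: [-3.142, 0.0, -2.894]
contact_force: [-0.1, 0.0, -3.3]
finger_gap: 0.0531
grasp_force: 63.6
time: 26.35
tool_pos: [0.6372, 0.1923, 0.0453]
eef_rot: [-3.142, 0.0, -2.894]
contact_force: [0.4, -0.2, -2.5]
finger_gap: 0.0534
grasp_force: 63.6
```

```bash
python3 -m inch '[0.04,0,0,-0.0003,0, 0.04,0,0,-0.0003,0, 0.04,0,0,-0.0002,0, 0.04,0,0,0,0, 0.04,0,0,0,0, 0.04,0,0,0,0, 0.04,0,0,0,0, 0.04,0,0,0,0]'
```

```text
time: 27.35
tool_pos: [0.6373, 0.1923, 0.0453]
eef_rot: [-3.141, 0.0, -2.894]
contact_force: [-4.2, -2.0, 5.6]
finger_gap: 0.0533
grasp_force: 64.2
```

Floor reached; release, back off and check.

```bash
python3 -m inch '[0.07,0,0,0,0, 0.07,0,0,0,0, 0.07,0,0,0,0, 0.07,0,0,0,0, 0.07,0,0,0.01,0, 0.07,0,0,0.03,0, 0.07,0,0,0.04,0, 0.07,0,0,0.03,0]'
python3 -m inch '[0.07,-0.01,0,0.02,0, 0.07,-0.03,-0.01,0.02,0, 0.07,-0.03,-0.02,0.01,0, 0.07,-0.03,-0.02,0,0, 0.07,-0.01,-0.01,0,0, 0.07,0,0,0,0, 0.07,0,0,0,0, 0.07,0,0,0,0]'
python3 - <<'E'
from bench import readout, grab_frame, camera_model
from h import *
for n in("scene","side"):
    p,d=grab_frame(n);f=dict(d=d,**camera_model(n));P=cloud(f);print(n)
    blobs(P,d,.071,.085,60,(.55,.72,-.22,.25))
    blobs(P,d,.064,.077,60,(.35,.55,-.3,.25))
    cv2.imwrite(f"pics/{n}3.png",p[:,:,::-1])
o=readout.get_obs();print(o["contact_force"],o["tool_pos"],o["finger_gap"])
E
```

```text
time: 28.35
tool_pos: [0.638, 0.1924, 0.1575]
eef_rot: [-3.141, 0.003, -2.894]
contact_force: [0.3, 1.2, -0.1]
finger_gap: 0.0703
grasp_force: 0.0
time: 29.35
tool_pos: [0.5278, 0.1327, 0.2044]
eef_rot: [3.141, -0.0, -2.893]
contact_force: [0.0, 0.3, 0.4]
finger_gap: 0.0701
grasp_force: 0.0
scene
px [405. 177.] n 377 z 0.0773 rect c [638. 194.] size [56.3 56.4] ang 14.8 med [642.5 191.1]
px [265. 210.] n 492 z 0.0776 rect c [ 625.4 -133.2] size [59.6 55.5] ang 18.9 med [ 630.2 -134.2]
px [290. 163.] n 293 z 0.0697 rect c [449.2 -15.4] size [58.8 57.1] ang 10.5 med [454.2 -17.4]
side
px [286. 131.] n 319 z 0.079 rect c [636.2 191.4] size [58.6 57.7] ang 11.9 med [633.8 186.9]
px [364. 202.] n 560 z 0.0789 rect c [ 624.4 -136. ] size [57.4 55.9] ang 20.2 med [ 621.7 -138.7]
px [260. 207.] n 546 z 0.0713 rect c [447.3 -17.8] size [56.  57.3] ang 9.7 med [444.9 -22.3]
[ 0.32913352 -0.13823929 -0.13187406] [0.52754041 0.13258887 0.20430633] 0.07002313305229027
```

View pics/side3.png

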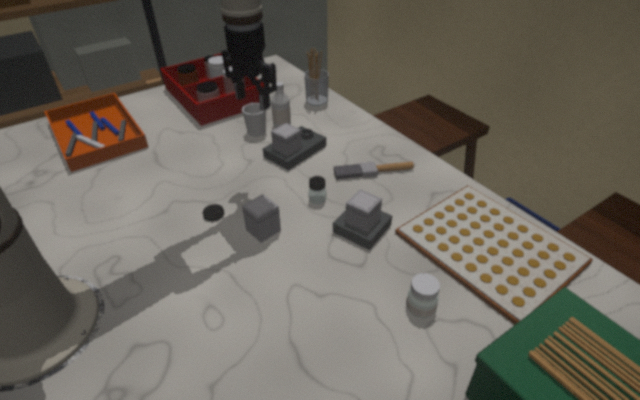

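The side view shows both tins seated, at (286,138) in the long block and (363,210) in the square block. The empty tin stands at (261,217), the bystanders have not moved and the hand is clear.

```bash
python3 -c "
from bench import order;print(order.sign_off())"
```

```text
the job is handed in; nothing more can be done
None
```

The job is handed in, with no verdict returned: the die tin (about 5.3 N lifted) is in the square block's nest, the ring tin (about 2.7 N) is in the long block's nest, the empty tin is back where it started, and the gripper is clear.

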